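# Line up the cleaned microscope objectives by length on their rest

## Robot

A 6-joint arm with a two-finger parallel gripper is mounted at the origin on the work surface. World frame = base frame: x ahead of the robot, y to its left, z up, the work surface at z = 0. Lengths are in m, angles in rad, forces in N, time in s.
With the tool pointing down it reaches from about 0.375 to 0.9 m from the base axis. Payload 3.1 kg.
Tool frame: the origin (TCP) lies at the very end of the fingers, on their centre line; the grasp point (between the pads) lies 19 mm behind it; z points along the fingers, y is the line along which they close (so a half turn about z gives the same grasp; the last joint's range is limited). The gripper opens to 85 mm and grips with 20 to 120 N. Pads are 22 mm wide; open, the fingers measure 114 mm over their backs; the gripper's body (76 mm by 85 mm) begins 54 mm behind the grasp point. The pads swing forward as they close: fully open they stand 13 mm farther back than shut.
Start: joints at [-1.498, 0.527, 1.433, -0, 1.181, -0.178], TCP at [0.155, -0.605, 0.231] pointing down, gripper open.
Joint ranges: [-3.08, 3.08], [-0.75, 2.2], [0.22, 2.44], [-1.43, 4.57], [0, 2.65], [-2.85, 2.85]. Speed limits (rad/s): [2.79, 2.79, 3.14, 3.14, 3.14, 3.14].

## Interface

Orientations are given as a unit quaternion [w, x, y, z].
In Python, from plant import manip, optics gives the robot as it stands.
- The arm moves only by the shell command python3 -m crank 'ROWS'. ROWS is JSON, one flat list of numbers, 5 for each row, row after row: the shift along the world's x, y, z in cm, then the turn about the world's z in degrees, then the closure, from -1 (fully open) to 1 (shut). In form: [x, y, z, turn, hand, x, y, z, turn, hand, ...]. A call has 1 to 5 rows; each row shifts and turns the commanded pose from where the row before left it; what a row does not reach is not made up. A row lasts 1/10 s, in which the tool goes at most 50 mm and 8.59 degrees, less where a joint would pass 70% of its speed; a pose out of reach is approached as far as the arm can. A call with a gripper value outside its range is refused whole. The fingers move at their own pace and stop on an object; the grip force is fixed at half the most. Time passes only in rows, so rows that do not move let the fingers close. It gives the time, the measured TCP pose, the force, the opening and the grip force at its end, in the units of the state.
- manip.sense(): the state, without advancing time (a new reading comes with each control period).
- optics.get_image(name): name is "scene" or "top" or "wrist"; returns a dict with "image" (480x640x3 uint8, red, green, blue), "intrinsics" (3x3 intrinsics, pixels), "distortion" ([k1, k2, p1, p2, k3] as OpenCV has them; the pictures are not rectified), "eye" and "orientation" of the camera in the world; the wrist camera has in their place "hand_eye" (4x4, takes a point from camera to tool coordinates, whose origin is the TCP and whose axes are the flange's). Camera axes: x right, y up, looking along -z (the intrinsics and any distortion apply to the point x, -y, -z); pixel columns grow to the right and rows downward; lengths in m; the calibration is good to about 2 mm. A picture is of the moment at which its call begins: read the wrist's pose just before it. There is no depth.
- manip.hand_in(): hands the job in; it is judged then, once.
The state is a dict: "time_s": time; "joint_pos": joint angles; "qd": joint speeds; "effort": joint torques, N m; "tcp_pos": TCP position; "tcp_rot": TCP orientation; "force": force on the tool from outside, world axes, zero at the start; "torque": the same for the moment, N m; "gripper_width": opening from 0.0 (shut) to 1.0 (fully open); "gripper_force": force on a finger pad.
Only numpy, scipy, OpenCV 4.12 (cv2) and the standard library are available. Lean on these libraries where they do the work, as an engineer would, in place of code of your own. Each camera call takes 0.05 s, during which the arm holds its last target. There are 200 camera calls.

## Task

The four cleaned objectives are ready to go back on the microscope: stand them on the objective rest in order of length, the shortest on the pad at the orange end and the longest on the pad at the other end, one upright in the middle of each pad. They are delicate optics, so set them down gently without dropping or tipping any, and leave the eyepiece and the oil bottle standing where they are.

Things in the scene. Friction and masses are not known exactly. Their poses are not given: they have to be found in the camera images.
- obj_red_mid (a point): The shortest of four microscope objectives: 36 mm tall, a 34 mm round dark barrel, a red ring round its shoulder, a narrower bright nose. Loose, upright on a fixed 3 mm thick grey mat, 25 mm brass thread down, 60 mm or more between centres of neighbours. Point: on its axis half-way up, 18 mm above its foot; z up its axis. The straight barrel runs 5 to 25 mm above the foot. About 90 g.
- obj_yellow_mid (a point): The second shortest of four microscope objectives: 44 mm tall, a 34 mm round dark barrel, a yellow ring round its shoulder, a narrower bright nose. Loose, upright on a fixed 3 mm thick grey mat, 25 mm brass thread down, 60 mm or more between centres of neighbours. Point: on its axis half-way up, 22 mm above its foot; z up its axis. The straight barrel runs 5 to 30 mm above the foot. About 110 g.
- obj_blue_mid (a point): The second longest of four microscope objectives: 52 mm tall, a 34 mm round dark barrel, a blue ring round its shoulder, a narrower bright nose. Loose, upright on a fixed 3 mm thick grey mat, 25 mm brass thread down, 60 mm or more between centres of neighbours. Point: on its axis half-way up, 26 mm above its foot; z up its axis. The straight barrel runs 5 to 34 mm above the foot. About 140 g.
- obj_white_mid (a point): The longest of four microscope objectives: 60 mm tall, a 34 mm round dark barrel, a white ring round its shoulder, a narrower bright nose. Loose, upright on a fixed 3 mm thick grey mat, 25 mm brass thread down, 60 mm or more between centres of neighbours. Point: on its axis half-way up, 30 mm above its foot; z up its axis. The straight barrel runs 5 to 38 mm above the foot. About 160 g.
- pad1_top (a point): Pad next to the rest's orange end block: round, black rubber with a white edge, 48 mm across, one of four alike in a row at 66 mm pitch on the objective rest, a fixed aluminium bar 302 x 76 mm with one orange and one grey end block level with the pads. Point: centre of the pad's top, 15 mm above the table; x along the row, away from the orange end; z up.
- pad2_top (a point): Pad second from the orange end: round, black rubber with a white edge, 48 mm across, one of four alike in a row at 66 mm pitch on the objective rest, a fixed aluminium bar 302 x 76 mm with one orange and one grey end block level with the pads. Point: centre of the pad's top, 15 mm above the table; x along the row, away from the orange end; z up.
- pad3_top (a point): Pad third from the orange end: round, black rubber with a white edge, 48 mm across, one of four alike in a row at 66 mm pitch on the objective rest, a fixed aluminium bar 302 x 76 mm with one orange and one grey end block level with the pads. Point: centre of the pad's top, 15 mm above the table; x along the row, away from the orange end; z up.
- pad4_top (a point): Pad fourth, farthest from the orange end and next to the grey end block: round, black rubber with a white edge, 48 mm across, one of four alike in a row at 66 mm pitch on the objective rest, a fixed aluminium bar 302 x 76 mm with one orange and one grey end block level with the pads. Point: centre of the pad's top, 15 mm above the table; x along the row, away from the orange end; z up.
- eyepiece_mid (a point): A loose black eyepiece, no colour ring, standing on the mat, to be left alone: 52 mm tall, 36 mm in diameter above a 23 mm steel tube. The point is on its axis, 26 mm above its foot.
- oil_mid (a point): A loose small amber glass bottle of immersion oil with a black cap and white label, standing on the mat, to be left alone: 55 mm tall, 28 mm in diameter. The point is on its axis, 27.5 mm above its foot.

How it is judged:
At the end, for the whole second after the job is handed in: From the orange end the pads carry the 36 mm (red), 44 mm (yellow), 52 mm (blue) and 60 mm (white) objective, each standing on its pad (height within 4 mm), its axis within 10 mm of the pad's centre, upright within 0.1 rad, released and at rest (horizontal distance between obj_red_mid and pad1_top below 0.01 m and angle between each of obj_red_mid, obj_yellow_mid, obj_blue_mid, obj_white_mid's own z axis and vertical below 0.1 rad and z of obj_red_mid in the frame of pad1_top between 0.014 and 0.022 m and linear speed of each of obj_red, obj_yellow, obj_blue, obj_white below 0.02 m/s and horizontal distance between obj_yellow_mid and pad2_top below 0.01 m and z of obj_yellow_mid in the frame of pad2_top between 0.018 and 0.026 m and horizontal distance between obj_blue_mid and pad3_top below 0.01 m and z of obj_blue_mid in the frame of pad3_top between 0.022 and 0.03 m and horizontal distance between obj_white_mid and pad4_top below 0.01 m and z of obj_white_mid in the frame of pad4_top between 0.026 and 0.034 m); the robot touches nothing.
It fails at once if an objective is tipped over (angle between any of obj_red_mid, obj_yellow_mid, obj_blue_mid, obj_white_mid's own z axis and vertical above 0.8 rad).
It fails at once if an objective is dropped: free of the fingers and moving faster than 0.5 m/s (a fall of over 12 mm) ((linear speed of obj_red above 0.5 m/s and contact force between the fingers and obj_red below 0.01 N) or (linear speed of obj_yellow above 0.5 m/s and contact force between the fingers and obj_yellow below 0.01 N) or (linear speed of obj_blue above 0.5 m/s and contact force between the fingers and obj_blue below 0.01 N) or (linear speed of obj_white above 0.5 m/s and contact force between the fingers and obj_white below 0.01 N)).
It fails at once if the eyepiece is moved by more than 20 mm or knocked over (distance of eyepiece_mid from where it was at the start of the episode above 0.02 m or angle between eyepiece_mid's own z axis and vertical above 0.5 rad).
It fails at once if the oil bottle is moved by more than 20 mm or knocked over (distance of oil_mid from where it was at the start of the episode above 0.02 m or angle between oil_mid's own z axis and vertical above 0.5 rad).
It also fails if it takes over 102 s, if anything falls off the work surface, if the arm or the gripper's body presses on something with over 40 N, if the wrist force passes 120 N, or if a joint passes its speed limit or range.

## Working session

There is one attempt and no reset: what is moved stays moved. The work goes in short steps, Python scripts to look and compute and a shell command to move; the robot and the scene stay as the last step left them, time stands still between calls to the robot, and variables do not carry over. Pictures are saved under pics/ and viewed, at most 14 in all, crops included, and the job is handed in when it is done.

```bash
ls; mkdir -p pics; python3 - <<'E'
from plant import manip, optics
import cv2,numpy as np
for n in ["scene","top"]:
    d=optics.get_image(n); cv2.imwrite(f"pics/{n}0.png",d["image"][:,:,::-1])
    print({k:np.round(v,4).tolist() for k,v in d.items() if k!="image"})
print(manip.sense())
E
```

```text
pics
{'intrinsics': [[556.2602, 0.0, 319.5994], [0.0, 556.2602, 246.0727], [0.0, 0.0, 1.0]], 'distortion': [-0.0238, 0.0, 0.0, 0.0, 0.0], 'eye': [0.998, 0.1653, 0.8023], 'orientation': [0.5367, 0.1662, 0.2332, 0.7937]}
{'intrinsics': [[577.91, 0.0, 317.0113], [0.0, 577.91, 244.7424], [0.0, 0.0, 1.0]], 'distortion': [-0.0231, 0.0, 0.0, 0.0, 0.0], 'eye': [0.4544, 0.0115, 1.1688], 'orientation': [-0.7031, -0.0277, 0.0305, 0.7099]}
{'time_s': 0.1, 'joint_pos': array([-1.49849575e+00,  5.28370175e-01,  1.43378558e+00, -3.80480159e-05,
        1.18140579e+00, -1.78480558e-01]), 'qd': array([-1.00754692e-03, -5.90846609e-05, -2.39874526e-03,  6.76240571e-05,
        1.04293006e-04,  5.48414504e-04]), 'effort': array([ 2.20715101e-04, -4.43304741e+01, -1.78586787e+01, -2.00280160e-04,
        3.89273831e-03, -8.73338564e-06]), 'tcp_pos': array([ 0.15508262, -0.60478058,  0.23042971]), 'tcp_rot': array([-9.83989038e-04,  9.92147511e-01,  1.25069367e-01,  3.46715179e-05]), 'force': array([-0.02159087,  0.35549064, -0.02443692]), 'torque': array([ 0.02604445, -0.00136845, -0.00400787]), 'gripper_force': 0.0, 'gripper_width': 0.9997012635885816}
```

View pics/top0.png

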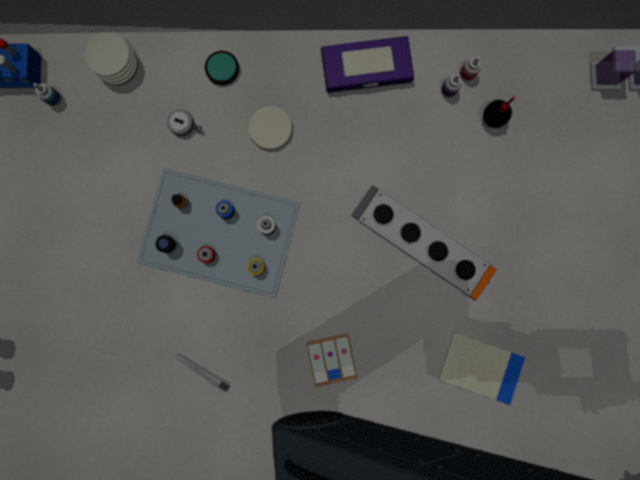

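View pics/scene0.png

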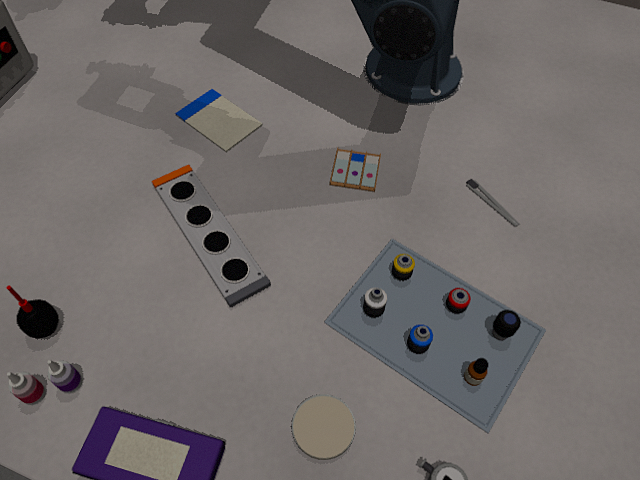

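Top view: mat at upper left with the oil bottle (179,200), blue (225,209), white (266,224), eyepiece (165,243), red (206,254) and yellow (257,266). The pads run from the orange end at (465,269), through (437,251) and (410,232), to (383,214). The scene view agrees: yellow (403,266), white (375,302), red (458,299), blue (420,338), eyepiece (506,323), oil (477,372).

```bash
cat > h.py <<'E'
from plant import manip, optics
import cv2,numpy as np
from scipy.spatial.transform import Rotation as R
def rot(q): return R.from_quat([q[1],q[2],q[3],q[0]]).as_matrix()
def ray(d,px):
    p=cv2.undistortPoints(np.array([[px]],float),np.array(d["intrinsics"]),np.array(d["distortion"]))[0,0]
    v=np.array([p[0],-p[1],-1.])
    if "eye" in d: return np.array(d["eye"]),rot(d["orientation"])@v
    M=d["T"]@np.array(d["hand_eye"]); return M[:3,3],M[:3,:3]@v
def onz(d,px,z):
    o,v=ray(d,px); return (o+v*(z-o[2])/v[2])
def wrist():
    s=manip.sense(); T=np.eye(4); T[:3,:3]=rot(s["tcp_rot"]); T[:3,3]=s["tcp_pos"]
    d=optics.get_image("wrist"); d["T"]=T; return d
def blob(m,c,r):
    k=np.zeros_like(m); cv2.circle(k,tuple(c),r,255,-1); k=m&k
    ys,xs=np.nonzero(k); return (xs.mean(),ys.mean()),len(xs)
E
cat > m.py <<'E'
from h import *
d=optics.get_image("top"); im=cv2.cvtColor(d["image"],cv2.COLOR_RGB2HSV); g=d["image"].max(2)
def masks(im):
    f=lambda a,b:cv2.inRange(im,a,b)
    return dict(red=f((0,120,60),(8,255,255))|f((172,120,60),(180,255,255)),yellow=f((20,120,60),(35,255,255)),blue=f((100,160,60),(125,255,255)))
mk=masks(im)
for c,p,z in [("red",(206,254),.03),("yellow",(257,266),.035),("blue",(225,209),.039)]:
    b,n=blob(mk[c],p,16); print(c,np.round(b,1),n,np.round(onz(d,b,z),4))
b,n=blob(cv2.inRange(im,(0,0,150),(180,60,255)),(266,224),11); print("white",np.round(b,1),n,np.round(onz(d,b,.043),4))
for p in [(465,269),(437,251),(410,232),(383,214)]:
    b,n=blob((g<60).astype(np.uint8)*255,p,13); print("pad",np.round(b,1),n,np.round(onz(d,b,.015),4))
for p,z in [((165,243),.055),((179,200),.058)]: print("keep",np.round(onz(d,p,z),3))
cv2.imwrite("pics/tz.png",cv2.resize(d["image"][170:300,130:300,::-1],None,fx=4,fy=4,interpolation=2))
E
python3 m.py
```

```text
red [206.4 254.1] 83 [0.5317 0.2251 0.03  ]
yellow [256.2 266.6] 114 [0.5059 0.1264 0.035 ]
blue [225.9 210.2] 81 [0.6175 0.1855 0.039 ]
white [nan nan] 0 [nan nan nan]
pad [464.9 269.5] 323 [ 0.497 -0.289  0.015]
pad [437.6 251. ] 319 [ 0.5347 -0.2352  0.015 ]
pad [410.4 232.2] 314 [ 0.5729 -0.1814  0.015 ]
pad [383.1 213.9] 312 [ 0.6106 -0.1271  0.015 ]
keep [0.552 0.301 0.055]
keep [0.636 0.274 0.058]h.py:17: RuntimeWarning: Mean of empty slice.
  ys,xs=np.nonzero(k); return (xs.mean(),ys.mean()),len(xs)
  ret = ret.dtype.type(ret / rcount)
```

View pics/tz.png

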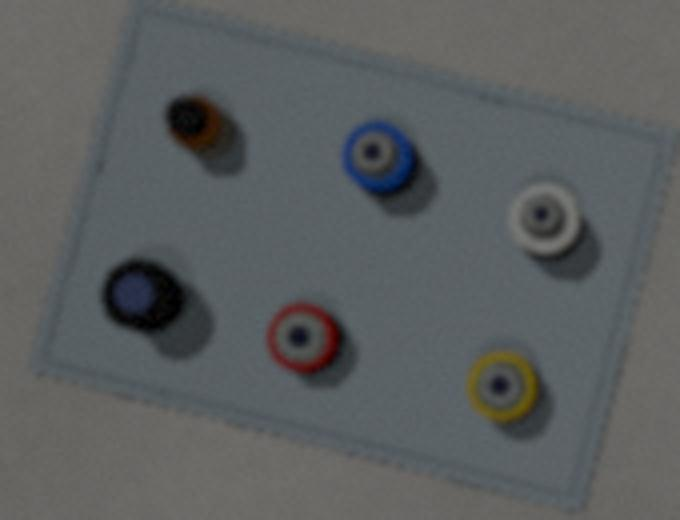

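Ring centres in the zoom crop, after removing the 4x scale and offset: red (206,254.5), yellow (255.8,266.8), blue (224.8,209.5), white (266.5,225). One yaw works for all picks and places: tool y perpendicular to the pad row (about -35°), which needs a +40.6° turn. Now moving over the mat.

```bash
python3 -m crank '[4,2.5,0,8.1,-1, 4,2.5,0,8.1,-1, 4,2.5,0,8.1,-1, 4,2.5,0,8.1,-1, 4,2.5,0,8.2,-1]' && python3 -m crank '[1.3,4.2,0,0,-0.4, 1.3,4.2,0,0,-0.4, 1.3,4.2,0,0,-0.4, 1.3,4.2,0,0,-0.4, 1.3,4.2,0,0,-0.4]' && python3 -m crank '[1.3,4.2,0,0,-0.4, 1.3,4.2,0,0,-0.4, 1.3,4.2,0,0,-0.4, 1.3,4.2,0,0,-0.4, 1.3,4.2,0,0,-0.4]' && python3 -m crank '[1.3,4.2,0,0,-0.4, 1.3,4.2,0,0,-0.4, 1.3,4.2,0,0,-0.4, 1.3,4.2,0,0,-0.4, 0,0,0,0,-0.4]'
python3 - <<'E'
from h import *
d=wrist(); cv2.imwrite("pics/w0.png",d["image"][:,:,::-1]); print(d["T"].round(4),np.round(d["hand_eye"],4))
np.save("pics/w0T.npy",d["T"])
t=optics.get_image("top")
for c,p,z in [("red",(206,254.5),.03),("yellow",(255.8,266.8),.035),("blue",(224.8,209.5),.039),("white",(266.5,225),.043)]: print(c,onz(t,p,z).round(4))
E
```

```text
time_s: 0.65
tcp_pos: [0.3564, -0.4791, 0.231]
tcp_rot: [-0.0, 0.886, 0.464, 0.0]
force: [0.5, -1.3, -0.0]
gripper_width: 0.996
gripper_force: 0.0
time_s: 1.15
tcp_pos: [0.4203, -0.2686, 0.2312]
tcp_rot: [-0.0, 0.887, 0.461, 0.0]
force: [1.1, 0.5, 0.1]
gripper_width: 0.698
gripper_force: 0.0
time_s: 1.65
tcp_pos: [0.4853, -0.0586, 0.2313]
tcp_rot: [-0.0, 0.887, 0.461, -0.0]
force: [-0.1, -1.0, 0.1]
gripper_width: 0.704
gripper_force: 0.0
time_s: 2.15
tcp_pos: [0.5382, 0.1123, 0.2312]
tcp_rot: [-0.0, 0.886, 0.464, 0.001]
force: [0.0, -0.8, 0.5]
gripper_width: 0.698
gripper_force: 0.0
[[ 5.692e-01  8.222e-01  1.600e-03  5.382e-01]
 [ 8.222e-01 -5.692e-01  1.800e-03  1.123e-01]
 [ 2.400e-03  3.000e-04 -1.000e+00  2.312e-01]
 [ 0.000e+00  0.000e+00  0.000e+00  1.000e+00]] [[ 4.000e-04  9.636e-01  2.674e-01  6.820e-02]
 [ 1.000e+00 -3.000e-04 -6.000e-04  5.000e-04]
 [-5.000e-04  2.674e-01 -9.636e-01 -1.438e-01]
 [ 0.000e+00  0.000e+00  0.000e+00  1.000e+00]]
red [0.531 0.226 0.03 ]
yellow [0.5055 0.1271 0.035 ]
blue [0.6189 0.1877 0.039 ]
white [0.5869 0.1052 0.043 ]
```

View pics/w0.png

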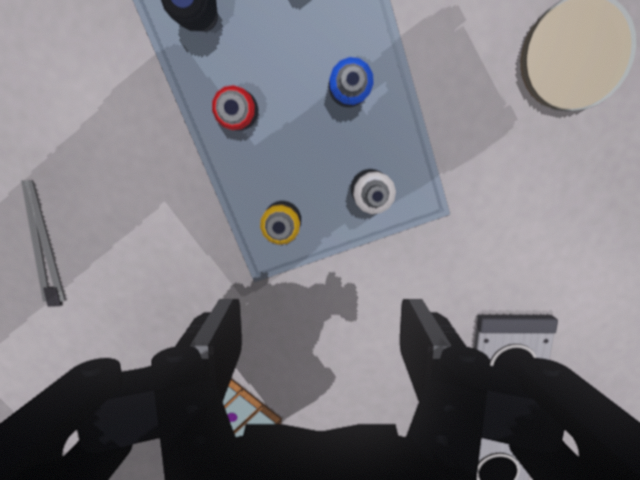

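The wrist view shows ring centres at red (235,108), yellow (281,224), blue (351,82) and white (374,192), with all four objectives upright. Cross-checking these against the top view.

```bash
python3 - <<'E'
from h import *
d=wrist()
for c,p,z in [("red",(235,108),.03),("yellow",(281,224),.035),("blue",(351,82),.039),("white",(374,192),.043)]: print(c,onz(d,p,z).round(4))
for c,p,z in [("red",(231,107),.039),("yellow",(279,227),.047),("blue",(353,78),.055),("white",(377,196),.063)]: print(c,onz(d,p,z).round(4))
E
```

```text
red [0.5312 0.2211 0.03  ]
yellow [0.5057 0.1224 0.035 ]
blue [0.6186 0.183  0.039 ]
white [0.5866 0.1012 0.043 ]
red [0.5302 0.222  0.039 ]
yellow [0.5053 0.1228 0.047 ]
blue [0.6194 0.1836 0.055 ]
white [0.5862 0.101  0.063 ]
```

```bash
python3 -m crank '[-1.6,0.5,-3,0,-0.4, -1.6,0.6,-4,0,-0.4, 0,0,-4,0,-0.4, 0,0,-1.5,0,-0.4, 0,0,0,0,-0.4]'
python3 - <<'E'
from h import *
d=wrist(); cv2.imwrite("pics/w1.png",d["image"][:,:,::-1]); print(d["T"][:3,3].round(4))
E
```

```text
time_s: 2.8
tcp_pos: [0.5029, 0.1169, 0.1041]
tcp_rot: [-0.001, 0.888, 0.46, -0.003]
force: [-0.4, 0.5, -0.5]
gripper_width: 0.703
gripper_force: 0.0
[0.5029 0.1169 0.1041]
```

View pics/w1.png

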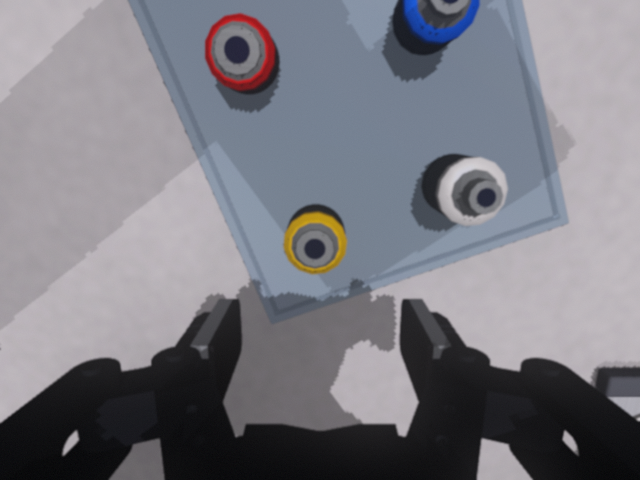

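Closer wrist view: yellow ring centre (316,241) with its nose hole at (315,248), red ring (240,52), white ring (472,190) with hole (486,198). Yellow sits midway between the fingers.

```bash
python3 - <<'E'
from h import *
d=wrist(); t=d["T"][:3,3]; print(t.round(4))
for c,p,z in [("yellow",(316,241),.035),("yn",(315,248),.047),("red",(240,52),.03),("rn",(237,49),.039),("white",(472,190),.043),("wn",(486,198),.063)]:
    q=onz(d,p,z); print(c,q.round(4),((q-t)*100).round(2))
E
```

```text
[0.5044 0.1171 0.1056]
yellow [0.5094 0.1277 0.035 ] [ 0.51  1.05 -7.06]
yn [0.5088 0.1274 0.047 ] [ 0.44  1.02 -5.86]
red [0.5341 0.2285 0.03  ] [ 2.97 11.14 -7.56]
rn [0.5342 0.2281 0.039 ] [ 2.98 11.09 -6.66]
white [0.5921 0.1053 0.043 ] [ 8.77 -1.18 -6.26]
wn [0.591  0.1048 0.063 ] [ 8.66 -1.23 -4.26]
```

```bash
for i in 1 2 3; do python3 -m crank '[0,0,0,0,-0.4, 0,0,0,0,-0.4]' | sed -n 2,3p; done
python3 - <<'E'
from h import *
for i in range(3):
    d=wrist(); t=d["T"][:3,3]; q=onz(d,(315,248),.047); print(t.round(4),R.from_matrix(d["T"][:3,:3]).as_quat().round(4),((q-t)*100).round(2))
E
```

```text
tcp_pos: [0.5062, 0.1183, 0.1076]
tcp_rot: [0.001, 0.887, 0.461, 0.001]
tcp_pos: [0.5055, 0.1186, 0.107]
tcp_rot: [0.0, 0.887, 0.462, 0.001]
tcp_pos: [0.5052, 0.1187, 0.1064]
tcp_rot: [0.0, 0.887, 0.462, 0.0]
[0.5052 0.1187 0.1064] [8.871e-01 4.616e-01 1.000e-04 1.000e-04] [ 0.44  1.01 -5.94]
[0.5051 0.1187 0.1064] [0.8871 0.4616 0.     0.    ] [ 0.44  1.01 -5.94]
[0.5051 0.1187 0.1063] [0.8871 0.4616 0.     0.    ] [ 0.44  1.01 -5.93]
```

```bash
cat > look.py <<'E'
import sys
from h import *
# usage: look.py colour  -> ring hull centre in wrist view, offset from TCP (cm)
RNG=dict(red=[((0,140,50),(8,255,255)),((172,140,50),(180,255,255))],yellow=[((18,140,60),(35,255,255))],blue=[((105,190,60),(125,255,255))],white=[((0,0,205),(180,25,255))])
Z=dict(red=.030,yellow=.035,blue=.039,white=.043)
d=wrist(); im=cv2.cvtColor(d["image"],cv2.COLOR_RGB2HSV); t=d["T"][:3,3]; print("tcp",t.round(4))
for c in sys.argv[1:]:
    m=sum(cv2.inRange(im,*r) for r in RNG[c]); m=cv2.morphologyEx(m,cv2.MORPH_CLOSE,np.ones((5,5)))
    for k in sorted(cv2.findContours(m,0,2)[0],key=cv2.contourArea)[::-1][:2]:
        if len(k)<6: continue
        e=cv2.fitEllipse(cv2.convexHull(k)); q=onz(d,e[0],Z[c]); print(c,np.round(e[0],1),np.round(e[1],1),q.round(4),((q-t)*100).round(2))
E
python3 look.py yellow red white
```

```text
tcp [0.5051 0.1186 0.1063]
yellow [312.5 246.2] [61.  61.3] [0.5069 0.1277 0.035 ] [ 0.18  0.9  -7.13]
red [239.   59.5] [67.9 75.7] [0.5322 0.2279 0.03  ] [ 2.71 10.92 -7.63]
white [464. 185.] [30.7 40.3] [0.5911 0.1114 0.043 ] [ 8.6  -0.73 -6.33]
```

Settled, the wrist and top views agree on yellow at (0.5065,0.1275). Descending and gripping it.

```bash
python3 -m crank '[0.15,0.9,-2.5,0,-0.4, 0,0,-3,0,-0.4, 0,0,-2.5,0,-0.4, 0,0,-1.6,0,-0.4, 0,0,-0.5,0,-0.4]' && python3 -m crank '[0,0,0,0,-0.4, 0,0,0,0,-0.4, 0,0,0,0,-0.4, 0,0,0,0,0, 0,0,0,0,0]' && python3 -m crank '[0,0,0,0,1, 0,0,0,0,1, 0,0,0,0,1, 0,0,0,0,1, 0,0,0,0,1]'
```

```text
time_s: 4.2
tcp_pos: [0.5055, 0.1276, 0.0036]
tcp_rot: [-0.001, 0.887, 0.462, -0.002]
force: [-0.5, 0.4, 0.1]
gripper_width: 0.702
gripper_force: 0.0
time_s: 4.7
tcp_pos: [0.507, 0.1276, 0.006]
tcp_rot: [0.0, 0.887, 0.462, 0.001]
force: [0.6, -0.1, -0.7]
gripper_width: 0.499
gripper_force: 0.0
time_s: 5.2
tcp_pos: [0.5069, 0.1276, 0.006]
tcp_rot: [0.0, 0.887, 0.462, 0.0]
force: [-0.3, 0.4, 5.4]
gripper_width: 0.382
gripper_force: 59.2
```

```bash
python3 -m crank '[0,0,0.5,0,1, 0,0,1.5,0,1, 0,0,3,0,1, 0,0,3,0,1, 0,0,3,0,1]' && python3 -m crank '[0.3,-3,0,0,1, 0.3,-4.2,0,0,1, 0.3,-4.2,0,0,1, 0.3,-4.2,0,0,1, 0.3,-4.2,0,0,1]' && python3 -m crank '[0.3,-4.2,0,0,1, 0.3,-4.2,0,0,1, 0.3,-4.2,0,0,1, 0.2,-2.4,0,0,1, 0.2,-1.5,0,0,1]' && python3 -m crank '[0,0,0,0,1, 0,0,0,0,1, 0,0,0,0,1, 0,0,0,0,1, 0,0,0,0,1]'
cat > pads.py <<'E'
from h import *
d=wrist(); t=d["T"][:3,3]; print("tcp",t.round(4)); g=d["image"].max(2)
m=cv2.inRange(g,0,60); m=cv2.morphologyEx(m,cv2.MORPH_OPEN,np.ones((5,5)))
for k in cv2.findContours(m,0,2)[0]:
    if cv2.contourArea(k)>800:
        e=cv2.fitEllipse(k); q=onz(d,e[0],.015); print("dark",np.round(e[0],1),np.round(e[1],1),q.round(4))
E
python3 pads.py; python3 - <<'E'
from h import *
cv2.imwrite("pics/w2.png",wrist()["image"][:,:,::-1])
E
```

```text
time_s: 5.7
tcp_pos: [0.506, 0.1275, 0.1162]
tcp_rot: [-0.0, 0.887, 0.461, -0.001]
force: [0.9, -0.8, -1.1]
gripper_width: 0.373
gripper_force: 59.7
time_s: 6.2
tcp_pos: [0.5212, -0.0719, 0.1154]
tcp_rot: [-0.0, 0.887, 0.462, -0.0]
force: [0.8, 0.7, -1.7]
gripper_width: 0.38
gripper_force: 59.7
time_s: 6.7
tcp_pos: [0.5344, -0.2378, 0.1152]
tcp_rot: [0.0, 0.888, 0.46, 0.0]
force: [-0.3, -0.0, -1.1]
gripper_width: 0.382
gripper_force: 59.7
time_s: 7.2
tcp_pos: [0.5346, -0.2342, 0.1153]
tcp_rot: [-0.0, 0.887, 0.462, -0.0]
force: [0.4, -0.4, -0.5]
gripper_width: 0.383
gripper_force: 59.7
tcp [ 0.5346 -0.2342  0.1153]
dark [319.3 404.4] [273.  503.8] [ 0.4679 -0.3295  0.015 ]
dark [321.7 140. ] [69.1 71.6] [ 0.5732 -0.1814  0.015 ]
dark [321.8  14. ] [74.9 84.5] [ 0.6113 -0.1268  0.015 ]
```

View pics/w2.png

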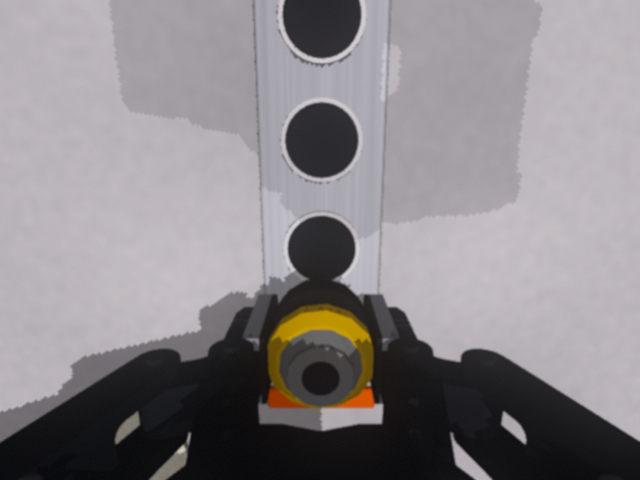

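The wrist view shows pads 3 (322,140) and 4 (322,14) lying within 1 mm of the top-view estimates. Pad 2 is directly below, and yellow is held upright. Lowering it.

```bash
python3 -m crank '[0,-0.1,-3,0,1, 0,0,-3,0,1, 0,0,-2,0,1, 0,0,-1,0,1, 0,0,0,0,1]' && python3 -m crank '[0,0,-0.4,0,1, 0,0,-0.2,0,1, 0,0,0,0,1, 0,0,0,0,1, 0,0,0,0,1]'
```

```text
time_s: 7.8
tcp_pos: [0.5339, -0.2358, 0.024]
tcp_rot: [-0.001, 0.887, 0.462, -0.001]
force: [0.3, -0.4, -0.6]
gripper_width: 0.382
gripper_force: 59.7
time_s: 8.3
tcp_pos: [0.5349, -0.2366, 0.0198]
tcp_rot: [0.0, 0.887, 0.462, 0.0]
force: [0.0, 0.7, -2.0]
gripper_width: 0.386
gripper_force: 59.7
```

```bash
python3 -m crank '[0,0,-0.1,0,1, 0,0,0,0,1, 0,0,0,0,1]'; python3 -m crank '[0,0,-0.1,0,1, 0,0,0,0,1, 0,0,0,0,1]'
```

```text
time_s: 8.6
tcp_pos: [0.5346, -0.2364, 0.0183]
tcp_rot: [-0.0, 0.887, 0.462, -0.0]
force: [0.8, 0.9, -1.8]
gripper_width: 0.379
gripper_force: 59.7
time_s: 8.9
tcp_pos: [0.5347, -0.2365, 0.0181]
tcp_rot: [0.0, 0.887, 0.462, 0.0]
force: [-0.9, -0.0, 6.0]
gripper_width: 0.383
gripper_force: 60.2
```

Contact. Releasing and backing off, then over to the white one.

```bash
python3 -m crank '[0,0,0,0,0.1, 0,0,0,0,-0.2, 0,0,0,0,-0.4, 0,0,0,0,-0.4, 0,0,0,0,-0.4]' && python3 -m crank '[0,0,1,0,-0.4, 0,0,2,0,-0.4, 0,0,3,0,-0.4, 0,0,4,0,-0.4, 0,0,1,0,-0.4]' && python3 -m crank '[0.5,4,0,0,-0.4, 0.5,4,0,0,-0.4, 0.5,4,0,0,-0.4, 0.5,4,0,0,-0.4, 0.5,4,0,0,-0.4]' && python3 -m crank '[0.6,4,0,0,-0.4, 0.6,4,0,0,-0.4, 0.5,3,0,0,-0.4, 0,1,0,0,-0.4, 0,0,0,0,-0.4]' && python3 -m crank '[0,0,0,0,-0.4, 0,0,0,0,-0.4, 0,0,0,0,-0.4, 0,0,0,0,-0.4, 0,0,0,0,-0.4]'
python3 look.py white blue red; python3 - <<'E'
from h import *
cv2.imwrite("pics/w3.png",wrist()["image"][:,:,::-1])
E
```

```text
time_s: 9.4
tcp_pos: [0.5346, -0.2364, 0.0171]
tcp_rot: [-0.0, 0.887, 0.462, -0.0]
force: [0.3, -0.3, -0.0]
gripper_width: 0.703
gripper_force: 0.0
time_s: 9.9
tcp_pos: [0.537, -0.2379, 0.132]
tcp_rot: [0.004, 0.887, 0.462, 0.002]
force: [0.9, 0.9, -0.6]
gripper_width: 0.704
gripper_force: 0.0
time_s: 10.4
tcp_pos: [0.5594, -0.0349, 0.1274]
tcp_rot: [-0.0, 0.887, 0.461, -0.0]
force: [0.7, -0.2, -0.2]
gripper_width: 0.704
gripper_force: 0.0
time_s: 10.9
tcp_pos: [0.5761, 0.0849, 0.1272]
tcp_rot: [-0.0, 0.886, 0.463, -0.0]
force: [0.1, -0.6, 0.6]
gripper_width: 0.701
gripper_force: 0.0
time_s: 11.4
tcp_pos: [0.5767, 0.0829, 0.1273]
tcp_rot: [-0.0, 0.887, 0.461, -0.0]
force: [-0.7, 0.4, -0.8]
gripper_width: 0.7
gripper_force: 0.0
tcp [0.5767 0.0829 0.1273]
white [315.5 195.7] [17.1 27.7] [0.595  0.1125 0.043 ] [ 1.83  2.97 -8.43]
blue [271.6  47.7] [63.4 71.6] [0.6209 0.1896 0.039 ] [ 4.42 10.67 -8.83]
red [106.1  89.9] [59.9 69.5] [0.5316 0.2279 0.03  ] [-4.51 14.51 -9.73]
```

View pics/w3.png

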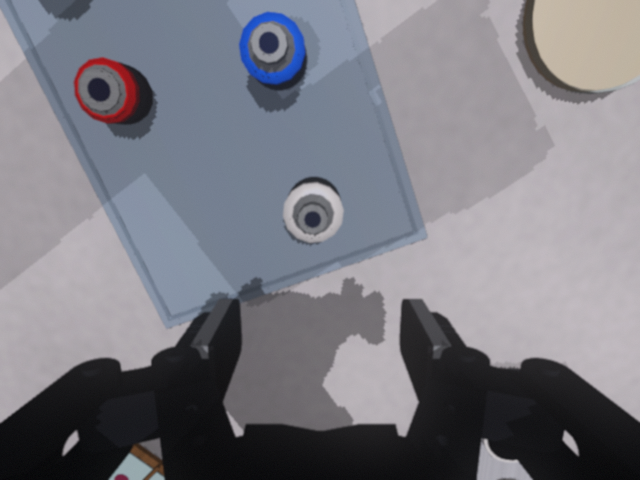

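White ring centre is at (313,212), nose hole at (312,219). The white mask only caught part of the ring, so I'll use the read pixel.

```bash
python3 - <<'E'
from h import *
d=wrist();t=d["T"][:3,3]
for p,z in [((313,212),.043),((312,219),.063)]:
    q=onz(d,p,z); print(q.round(4),((q-t)*100).round(2))
E
```

```text
[0.5883 0.106  0.043 ] [ 1.16  2.28 -8.43]
[0.5881 0.1061 0.063 ] [ 1.15  2.29 -6.43]
```

```bash
python3 -m crank '[1.1,2.2,-1.5,0,-0.4, 0,0,0,0,-0.4, 0,0,-3,0,-0.4, 0,0,-3,0,-0.4, 0,0,-2.5,0,-0.4]' && python3 -m crank '[0,0,-1.2,0,-0.4, 0,0,-0.5,0,-0.4, 0,0,0,0,-0.4, 0,0,0,0,0, 0,0,0,0,0]' && python3 -m crank '[0,0,0,0,1, 0,0,0,0,1, 0,0,0,0,1, 0,0,0,0,1, 0,0,0,0,1]'
```

```text
time_s: 12.05
tcp_pos: [0.5872, 0.1053, 0.0264]
tcp_rot: [-0.0, 0.887, 0.462, -0.0]
force: [-0.7, 0.6, 0.8]
gripper_width: 0.702
gripper_force: 0.0
time_s: 12.55
tcp_pos: [0.5886, 0.1056, 0.0116]
tcp_rot: [0.001, 0.887, 0.462, 0.001]
force: [0.7, 0.0, -0.4]
gripper_width: 0.497
gripper_force: 0.0
time_s: 13.05
tcp_pos: [0.5885, 0.1057, 0.0117]
tcp_rot: [0.001, 0.887, 0.462, 0.001]
force: [-1.1, 0.3, 5.9]
gripper_width: 0.382
gripper_force: 59.3
```

```bash
python3 -m crank '[0,0,0.5,0,1, 0,0,1.5,0,1, 0,0,3,0,1, 0,0,2,0,1, 0,0,1,0,1]' && python3 -m crank '[0.3,-3,0,0,1, 0.4,-4,0,0,1, 0.4,-4,0,0,1, 0.4,-4,0,0,1, 0.4,-4,0,0,1]' && python3 -m crank '[0.3,-3,0,0,1, 0.1,-1.3,0,0,1, 0,0,0,0,1, 0,0,0,0,1, 0,0,0,0,1]' && python3 -m crank '[0,0,-2,0,1, 0,0,-2,0,1, 0,0,-1.5,0,1, 0,0,0,0,1, 0,0,0,0,1]'
```

```text
time_s: 13.55
tcp_pos: [0.5888, 0.1057, 0.093]
tcp_rot: [0.001, 0.887, 0.462, 0.002]
force: [0.4, -0.0, -2.8]
gripper_width: 0.386
gripper_force: 59.7
time_s: 14.05
tcp_pos: [0.6062, -0.0858, 0.0903]
tcp_rot: [-0.0, 0.887, 0.462, -0.0]
force: [0.3, 0.8, -2.2]
gripper_width: 0.379
gripper_force: 59.8
time_s: 14.55
tcp_pos: [0.61, -0.1254, 0.0901]
tcp_rot: [-0.001, 0.887, 0.462, -0.0]
force: [-0.2, 0.1, -0.9]
gripper_width: 0.38
gripper_force: 59.8
time_s: 15.05
tcp_pos: [0.6107, -0.1266, 0.0352]
tcp_rot: [-0.0, 0.887, 0.462, -0.0]
force: [1.0, -0.7, -1.1]
gripper_width: 0.382
gripper_force: 59.8
```

```bash
python3 -m crank '[0,0,-0.7,0,1, 0,0,-0.3,0,1, 0,0,0,0,1, 0,0,0,0,1, 0,0,0,0,1]'; python3 -m crank '[0,0,-0.1,0,1, 0,0,0,0,1, 0,0,0,0,1]'
```

```text
time_s: 15.55
tcp_pos: [0.6108, -0.1276, 0.0256]
tcp_rot: [0.0, 0.887, 0.461, 0.0]
force: [-0.5, 0.0, -1.7]
gripper_width: 0.383
gripper_force: 59.8
time_s: 15.85
tcp_pos: [0.6106, -0.1274, 0.0243]
tcp_rot: [0.0, 0.887, 0.462, 0.0]
force: [0.3, 0.6, -1.7]
gripper_width: 0.378
gripper_force: 59.8
```

```bash
python3 -m crank '[0,0,-0.1,0,1, 0,0,0,0,1, 0,0,0,0,1]'|grep -E "pos|force:"; python3 -m crank '[0,0,-0.1,0,1, 0,0,0,0,1, 0,0,0,0,1]'|grep -E "pos|force:"
```

```text
tcp_pos: [0.6108, -0.1275, 0.0237]
force: [-0.9, 0.7, 2.9]
gripper_force: 60.1
tcp_pos: [0.6108, -0.1274, 0.0237]
force: [-1.7, 1.1, 7.9]
gripper_force: 60.6
```

```bash
python3 -m crank '[0,0,0,0,0.1, 0,0,0,0,-0.2, 0,0,0,0,-0.4, 0,0,0,0,-0.4, 0,0,0,0,-0.4]' && python3 -m crank '[0,0,1,0,-0.4, 0,0,2,0,-0.4, 0,0,3,0,-0.4, 0,0,4,0,-0.4, 0,0,0,0,-0.4]' && python3 -m crank '[-0.1,4,0,0,-0.4, -0.1,4,0,0,-0.4, -0.1,4,0,0,-0.4, -0.1,4,0,0,-0.4, -0.1,4,0,0,-0.4]' && python3 -m crank '[0,4,0,0,-0.4, 0,4,0,0,-0.4, 0,1.5,0,0,-0.4, 0,0,0,0,-0.4, 0,0,0,0,-0.4]' && python3 -m crank '[0,0,0,0,-0.4, 0,0,0,0,-0.4, 0,0,0,0,-0.4, 0,0,0,0,-0.4, 0,0,0,0,-0.4]'
python3 look.py blue red
```

```text
time_s: 16.95
tcp_pos: [0.6106, -0.1274, 0.022]
tcp_rot: [-0.0, 0.887, 0.462, -0.0]
force: [-0.3, 0.1, -0.2]
gripper_width: 0.701
gripper_force: 0.0
time_s: 17.45
tcp_pos: [0.6146, -0.1289, 0.1286]
tcp_rot: [0.005, 0.887, 0.462, 0.004]
force: [1.4, -1.4, 0.1]
gripper_width: 0.702
gripper_force: 0.0
time_s: 17.95
tcp_pos: [0.6052, 0.0741, 0.1224]
tcp_rot: [-0.0, 0.887, 0.461, -0.0]
force: [0.7, 0.2, 0.2]
gripper_width: 0.698
gripper_force: 0.0
time_s: 18.45
tcp_pos: [0.6055, 0.1668, 0.1222]
tcp_rot: [0.0, 0.887, 0.462, -0.0]
force: [0.0, 0.9, -0.7]
gripper_width: 0.699
gripper_force: 0.0
time_s: 18.95
tcp_pos: [0.6057, 0.1671, 0.1223]
tcp_rot: [-0.0, 0.887, 0.461, -0.0]
force: [0.3, 0.3, -0.1]
gripper_width: 0.702
gripper_force: 0.0
tcp [0.6057 0.1671 0.1223]
blue [318.8 210.8] [57.8 58.9] [0.6206 0.1887 0.039 ] [ 1.49  2.16 -8.33]
red [162.7 240. ] [54.3 58.7] [0.5314 0.2272 0.03  ] [-7.43  6.01 -9.23]
red [248.1  50.1] [46.5 47.8] [0.6389 0.281  0.03  ] [ 3.32 11.39 -9.23]
```

```bash
python3 -m crank '[1.4,2.1,-1.5,0,-0.4, 0,0,0,0,-0.4, 0,0,-3,0,-0.4, 0,0,-3,0,-0.4, 0,0,-2.2,0,-0.4]' && python3 -m crank '[0,0,-1.2,0,-0.4, 0,0,-0.5,0,-0.4, 0,0,0,0,-0.4, 0,0,0,0,0, 0,0,0,0,0]' && python3 -m crank '[0,0,0,0,1, 0,0,0,0,1, 0,0,0,0,1, 0,0,0,0,1, 0,0,0,0,1]'
```

```text
time_s: 19.5
tcp_pos: [0.6185, 0.1882, 0.024]
tcp_rot: [-0.0, 0.887, 0.462, -0.001]
force: [0.5, 0.2, 0.5]
gripper_width: 0.698
gripper_force: 0.0
time_s: 20.0
tcp_pos: [0.6206, 0.1887, 0.0097]
tcp_rot: [0.0, 0.887, 0.462, 0.001]
force: [0.7, -0.9, 0.6]
gripper_width: 0.503
gripper_force: 0.0
time_s: 20.5
tcp_pos: [0.6206, 0.1888, 0.0098]
tcp_rot: [0.0, 0.887, 0.462, 0.001]
force: [-0.9, 0.1, 5.8]
gripper_width: 0.381
gripper_force: 59.5
```

```bash
python3 -m crank '[0,0,0.5,0,1, 0,0,1.5,0,1, 0,0,3,0,1, 0,0,2.5,0,1, 0,0,1.5,0,1]' && python3 -m crank '[-0.4,-3,0,0,1, -0.5,-4,0,0,1, -0.5,-4,0,0,1, -0.5,-4,0,0,1, -0.5,-4,0,0,1]' && python3 -m crank '[-0.5,-4,0,0,1, -0.5,-4,0,0,1, -0.5,-4,0,0,1, -0.5,-3,0,0,1, -0.3,-2,0,0,1]' && python3 -m crank '[-0.1,-1,0,0,1, 0,0,0,0,1, 0,0,0,0,1, 0,0,0,0,1, 0,0,0,0,1]'; python3 - <<'E'
from h import *
cv2.imwrite("pics/w4.png",wrist()["image"][:,:,::-1])
E
```

```text
time_s: 21.0
tcp_pos: [0.6207, 0.1888, 0.1011]
tcp_rot: [0.001, 0.887, 0.462, 0.002]
force: [0.2, 0.2, -0.7]
gripper_width: 0.382
gripper_force: 59.7
time_s: 21.5
tcp_pos: [0.595, -0.0028, 0.0986]
tcp_rot: [-0.0, 0.887, 0.462, -0.0]
force: [0.9, -0.9, -1.6]
gripper_width: 0.379
gripper_force: 59.7
time_s: 22.0
tcp_pos: [0.572, -0.174, 0.0985]
tcp_rot: [0.0, 0.888, 0.461, -0.0]
force: [1.0, 0.4, -1.7]
gripper_width: 0.382
gripper_force: 59.7
time_s: 22.5
tcp_pos: [0.5717, -0.18, 0.0983]
tcp_rot: [-0.0, 0.887, 0.462, -0.0]
force: [0.3, 0.1, -1.9]
gripper_width: 0.381
gripper_force: 59.7
```

View pics/w4.png

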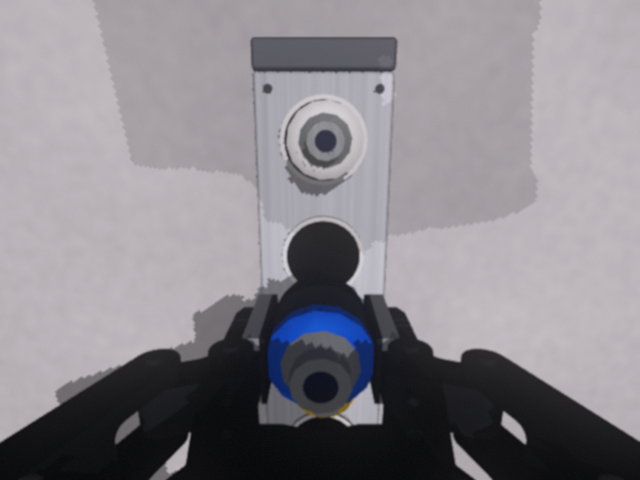

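White stands upright and centred on pad 4 (325,140). Blue is held upright above pad 3. Lowering it.

```bash
python3 -m crank '[0.1,-0.15,-2,0,1, 0,0,-3,0,1, 0,0,-1.3,0,1, 0,0,0,0,1, 0,0,0,0,1]' && python3 -m crank '[0,0,-0.7,0,1, 0,0,-0.4,0,1, 0,0,0,0,1, 0,0,0,0,1, 0,0,0,0,1]'; python3 -m crank '[0,0,-0.1,0,1, 0,0,0,0,1, 0,0,0,0,1]'|grep -E "pos|force:"
```

```text
time_s: 23.05
tcp_pos: [0.5729, -0.1828, 0.0355]
tcp_rot: [0.0, 0.887, 0.462, 0.0]
force: [-0.3, 0.6, -1.7]
gripper_width: 0.381
gripper_force: 59.7
time_s: 23.55
tcp_pos: [0.5728, -0.183, 0.0246]
tcp_rot: [0.0, 0.887, 0.462, 0.0]
force: [0.3, 0.2, -2.3]
gripper_width: 0.383
gripper_force: 59.7
tcp_pos: [0.5726, -0.1829, 0.0233]
force: [-0.2, 0.0, -1.6]
gripper_force: 59.7
```

```bash
python3 -m crank '[0,0.1,-0.1,0,1, 0,0,0,0,1, 0,0,0,0,1]'|grep -E "pos|force:"; python3 -m crank '[0,0,-0.1,0,1, 0,0,0,0,1, 0,0,0,0,1]'|grep -E "pos|force:"
```

```text
tcp_pos: [0.5726, -0.1818, 0.0223]
force: [0.1, -0.5, -1.8]
gripper_force: 59.7
tcp_pos: [0.5728, -0.1819, 0.0218]
force: [-0.1, 0.5, 3.2]
gripper_force: 60.1
```

```bash
python3 -m crank '[0,0,0,0,0.1, 0,0,0,0,-0.2, 0,0,0,0,-0.4, 0,0,0,0,-0.4, 0,0,0,0,-0.4]' && python3 -m crank '[0,0,1,0,-0.4, 0,0,2,0,-0.4, 0,0,3,0,-0.4, 0,0,4,0,-0.4, 0,0,0,0,-0.4]' && python3 -m crank '[-0.5,4,0,0,-0.4, -0.5,4,0,0,-0.4, -0.5,4,0,0,-0.4, -0.5,4,0,0,-0.4, -0.5,4,0,0,-0.4]' && python3 -m crank '[-0.6,4,0,0,-0.4, -0.6,4,0,0,-0.4, -0.6,4,0,0,-0.4, -0.6,4,0,0,-0.4, -0.6,2.9,0,0,-0.4]' && python3 -m crank '[0,0,0,0,-0.4, 0,0,0,0,-0.4, 0,0,0,0,-0.4, 0,0,0,0,-0.4, 0,0,0,0,-0.4]'
python3 look.py red
```

```text
time_s: 24.95
tcp_pos: [0.5726, -0.1819, 0.0212]
tcp_rot: [-0.0, 0.887, 0.462, -0.0]
force: [-0.6, 0.4, -0.1]
gripper_width: 0.699
gripper_force: 0.0
time_s: 25.45
tcp_pos: [0.5763, -0.1837, 0.1273]
tcp_rot: [0.005, 0.887, 0.462, 0.003]
force: [0.8, -1.0, 0.1]
gripper_width: 0.7
gripper_force: 0.0
time_s: 25.95
tcp_pos: [0.5471, 0.0195, 0.1215]
tcp_rot: [-0.0, 0.887, 0.461, 0.0]
force: [1.0, -0.3, 0.6]
gripper_width: 0.699
gripper_force: 0.0
time_s: 26.45
tcp_pos: [0.5169, 0.2094, 0.1215]
tcp_rot: [-0.0, 0.887, 0.462, 0.0]
force: [0.2, -0.3, -0.8]
gripper_width: 0.699
gripper_force: 0.0
time_s: 26.95
tcp_pos: [0.518, 0.206, 0.1213]
tcp_rot: [0.0, 0.888, 0.461, -0.0]
force: [0.2, 0.5, -0.4]
gripper_width: 0.697
gripper_force: 0.0
tcp [0.518  0.206  0.1213]
red [318.3 210. ] [56.9 58.2] [0.532  0.2269 0.03  ] [ 1.4   2.1  -9.13]
red [446.5  21.9] [ 6.2 26.4] [0.6454 0.2702 0.03  ] [12.74  6.42 -9.13]
```

```bash
python3 -m crank '[1.35,2.1,-1.5,0,-0.4, 0,0,0,0,-0.4, 0,0,-3,0,-0.4, 0,0,-3,0,-0.4, 0,0,-2.2,0,-0.4]' && python3 -m crank '[0,0,-1.2,0,-0.4, 0,0,-0.6,0,-0.4, 0,0,-0.3,0,-0.4, 0,0,0,0,0, 0,0,0,0,0]' && python3 -m crank '[0,0,0,0,1, 0,0,0,0,1, 0,0,0,0,1, 0,0,0,0,1, 0,0,0,0,1]'
```

```text
time_s: 27.5
tcp_pos: [0.5304, 0.2272, 0.0231]
tcp_rot: [-0.0, 0.887, 0.461, -0.001]
force: [-1.1, -0.9, -0.2]
gripper_width: 0.701
gripper_force: 0.0
time_s: 28.0
tcp_pos: [0.5318, 0.2282, 0.0042]
tcp_rot: [0.0, 0.887, 0.462, 0.001]
force: [0.5, -0.4, 0.4]
gripper_width: 0.498
gripper_force: 0.0
time_s: 28.5
tcp_pos: [0.5319, 0.2283, 0.0045]
tcp_rot: [0.0, 0.887, 0.462, 0.001]
force: [-0.3, -0.2, 6.6]
gripper_width: 0.38
gripper_force: 59.3
```

```bash
python3 -m crank '[0,0,0.5,0,1, 0,0,1.5,0,1, 0,0,3,0,1, 0,0,3,0,1, 0,0,1.5,0,1]' && python3 -m crank '[-0.2,-3,0,0,1, -0.3,-4.2,0,0,1, -0.3,-4.2,0,0,1, -0.3,-4.2,0,0,1, -0.3,-4.2,0,0,1]' && python3 -m crank '[-0.3,-4.2,0,0,1, -0.3,-4.2,0,0,1, -0.3,-4.2,0,0,1, -0.3,-4.2,0,0,1, -0.3,-4.2,0,0,1]' && python3 -m crank '[-0.3,-4.2,0,0,1, -0.2,-3.5,0,0,1, -0.1,-2.2,0,0,1, 0,-1,0,0,1, 0,0,0,0,1]' && python3 -m crank '[0,0,0,0,1, 0,0,0,0,1, 0,0,0,0,1, 0,0,0,0,1]'; python3 - <<'E'
from h import *
cv2.imwrite("pics/w5.png",wrist()["image"][:,:,::-1])
E
```

```text
time_s: 29.0
tcp_pos: [0.5323, 0.2284, 0.1015]
tcp_rot: [0.001, 0.887, 0.462, 0.002]
force: [1.0, -1.1, -0.7]
gripper_width: 0.377
gripper_force: 59.6
time_s: 29.5
tcp_pos: [0.5169, 0.0287, 0.0993]
tcp_rot: [0.0, 0.887, 0.462, 0.0]
force: [-0.3, -0.3, -1.2]
gripper_width: 0.377
gripper_force: 59.6
time_s: 30.0
tcp_pos: [0.5018, -0.1816, 0.0992]
tcp_rot: [0.0, 0.887, 0.461, 0.0]
force: [0.9, 0.5, -0.5]
gripper_width: 0.379
gripper_force: 59.6
time_s: 30.5
tcp_pos: [0.4962, -0.29, 0.0989]
tcp_rot: [0.001, 0.888, 0.461, 0.0]
force: [0.3, 0.5, -0.8]
gripper_width: 0.381
gripper_force: 59.6
time_s: 30.9
tcp_pos: [0.4962, -0.2878, 0.0983]
tcp_rot: [-0.0, 0.887, 0.462, -0.0]
force: [-0.1, 0.1, -1.3]
gripper_width: 0.377
gripper_force: 59.6
```

View pics/w5.png

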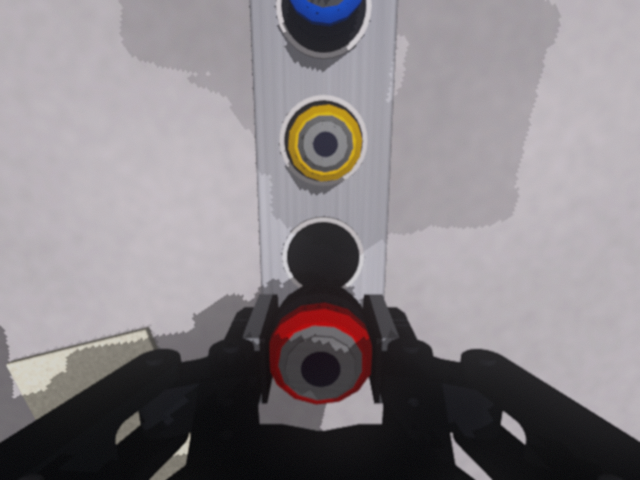

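Yellow stands centred on pad 2 (325,143), blue is on pad 3, and red is held upright over pad 1. Lowering it.

```bash
python3 -m crank '[0.1,-0.1,-2.5,0,1, 0,0,-3,0,1, 0,0,-1.4,0,1, 0,0,0,0,1, 0,0,0,0,1]' && python3 -m crank '[0,0,-0.7,0,1, 0,0,-0.4,0,1, 0,0,0,0,1, 0,0,0,0,1, 0,0,0,0,1]'; python3 -m crank '[0,0,-0.1,0,1, 0,0,0,0,1, 0,0,0,0,1]'|grep -E "pos|force:"
```

```text
time_s: 31.45
tcp_pos: [0.4974, -0.29, 0.0295]
tcp_rot: [0.0, 0.887, 0.462, 0.0]
force: [0.1, -0.1, -1.4]
gripper_width: 0.375
gripper_force: 59.7
time_s: 31.95
tcp_pos: [0.4973, -0.2901, 0.0186]
tcp_rot: [0.0, 0.887, 0.462, 0.0]
force: [-0.7, 0.1, -2.0]
gripper_width: 0.379
gripper_force: 59.7
tcp_pos: [0.4971, -0.2899, 0.0173]
force: [0.1, -0.1, -0.3]
gripper_force: 59.7
```

```bash
python3 -m crank '[0,0,-0.1,0,1, 0,0,0,0,1, 0,0,0,0,1]'|grep -E "pos|force:"; python3 -m crank '[0,0,0,0,0.1, 0,0,0,0,-0.2, 0,0,0,0,-0.4, 0,0,0,0,-0.4, 0,0,0,0,-0.4]' && python3 -m crank '[0,0,1,0,-0.4, 0,0,2,0,-0.4, 0,0,3,0,-0.4, 0,0,4,0,-0.4, 0,0,4,0,-0.4]' && python3 -m crank '[-3,-4,0,0,-0.4, -3,-4,0,0,-0.4, 0,-4,0,0,-0.4, 0,-4,0,0,-0.4, 0,0,0,0,-0.4]'
python3 m.py 2>/dev/null | grep keep; python3 - <<'E'
from h import *
cv2.imwrite("pics/top1.png",optics.get_image("top")["image"][150:320,120:520,::-1].repeat(2,0).repeat(2,1)); cv2.imwrite("pics/s1.png",optics.get_image("scene")["image"][:,:,::-1])
E
```

```text
tcp_pos: [0.4972, -0.29, 0.0166]
force: [-0.4, -0.3, 1.6]
gripper_force: 60.0
time_s: 33.05
tcp_pos: [0.4971, -0.2899, 0.0162]
tcp_rot: [-0.0, 0.887, 0.462, -0.0]
force: [0.0, -0.4, -0.4]
gripper_width: 0.699
gripper_force: 0.0
time_s: 33.55
tcp_pos: [0.4967, -0.2896, 0.158]
tcp_rot: [-0.0, 0.887, 0.461, -0.0]
force: [1.3, -0.9, 0.4]
gripper_width: 0.701
gripper_force: 0.0
time_s: 34.05
tcp_pos: [0.4371, -0.4565, 0.1578]
tcp_rot: [0.004, 0.888, 0.46, -0.0]
force: [-0.8, 0.4, 0.5]
gripper_width: 0.701
gripper_force: 0.0
keep [0.552 0.301 0.055]
keep [0.636 0.274 0.058]
```

View pics/top1.png

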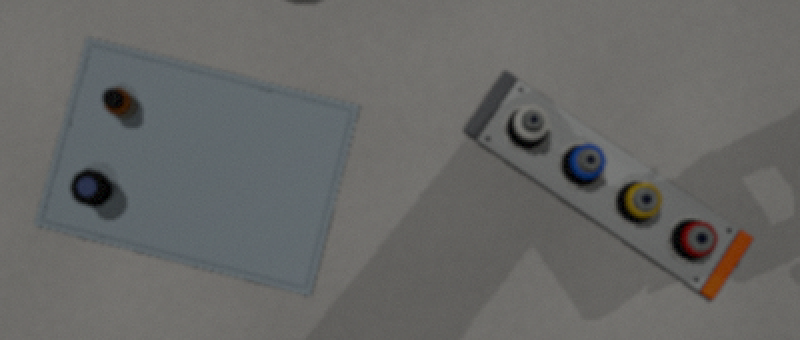

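View pics/s1.png

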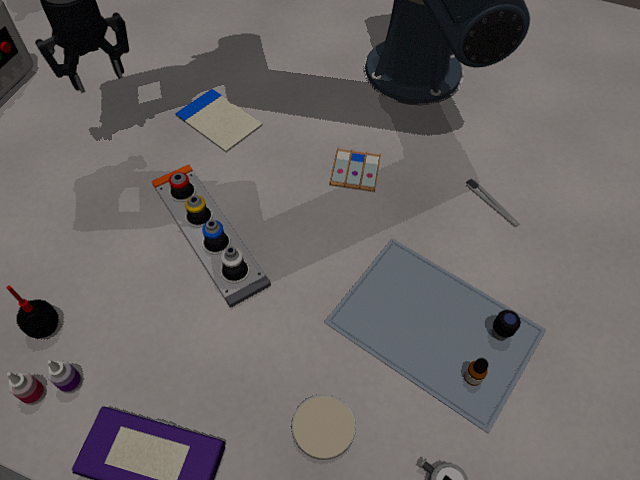

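All four stand upright in order from the orange end: in the scene view, red (179,184), yellow (196,208), blue (214,235), white (233,262). The eyepiece (506,323) and oil bottle (477,372) have not moved, and the gripper is clear.

```bash
python3 -m crank '[0,0,0,0,-0.4, 0,0,0,0,-0.4, 0,0,0,0,-0.4]' | head -1; python3 -c "
from plant import manip
print(manip.hand_in())"
```

```text
time_s: 34.5
the job is handed in; nothing more can be done
None
```

I handed the job in at 34.5 s: from the orange end, the red, yellow, blue and white objectives stand upright on their pads, and the eyepiece and oil bottle are where they were. The hand-in call returned no verdict.

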